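Prop the drying cabinet's door on its stay

ROBOT

A 7-joint arm with a two-finger parallel gripper is mounted at the origin on a cart in front of the work surface, level with it; the furniture and walls round the work are solid. World frame = base frame: x ahead of the robot, y to its left, z up, the work surface at z = 0. Lengths are in m, angles in rad, forces in N, time in s.
With the tool pointing down it reaches from about 0.4 to 0.925 m from the base axis. Payload 5.6 kg.
Tool frame: the origin (TCP) lies midway between the tips of the shut fingers; the grasp point (between the pads) lies 19 mm behind it; z points along the fingers, y is the line along which they close (so a half turn about z gives the same grasp; the last joint's range is limited). The gripper opens to 85 mm and grips with 20 to 120 N. Pads are 22 mm wide; open, the fingers measure 114 mm over their backs; the gripper's body (76 mm by 85 mm) begins 54 mm behind the grasp point. The pads swing forward as they close: fully open they stand 13 mm farther back than shut.
Start: joints at [1.27, 0.468, -0.012, 1.603, 0.006, 1.071, -0.056], TCP at [0.166, -0.629, 0.231] pointing down, gripper open.
Joint ranges: [-2.53, 2.53], [-0.31, 2.02], [-1.57, 1.55], [0.28, 2.44], [-1.29, 4.43], [0.15, 1.84], [-2.92, 2.92]. Speed limits (rad/s): [2.57, 2.57, 3.14, 3.14, 3.14, 3.14, 3.14].

INTERFACE

Orientations are given as a unit quaternion [x, y, z, w].
In Python, from workcell import manip, read_camera, models gives the robot as it stands.
- The arm moves only by the tool arm_command, never from a script. Its argument "series" is a list of rows, each an object with "dp": the shift along the tool's x, y, z in normalised numbers (1 is 1000 mm), a list of three; "twist": the turn, a rotation vector about the tool's x, y, z in shares of 90 degrees (1.0 is 90 degrees), a list of three; "fingers": the opening, from 0 (shut) to 1 (fully open). A call has 1 to 20 rows; each row is the pose to reach, as a shift and turn from the pose commanded when the call began, along the tool's axes at that moment; what a row does not reach only later rows make up. A row lasts 1/8 s, in which the tool goes at most 62.5 mm and 10.7 degrees, less where a joint would pass 70% of its speed; a pose out of reach is approached as far as the arm can. Shift and turn numbers lie between -1 and 1, and a call with a number outside is refused. A call with a gripper value outside its range is refused whole. The fingers move at their own pace and stop on an object; "newtons" is the grip in N (left out, the last holds). Time passes only in rows, so rows that repeat a pose let the fingers close. It gives the time, the measured TCP pose, the force, the opening and the grip force at its end, in the units of the state.
- manip.observe(): the state, without advancing time (a new reading comes with each control period).
- read_camera(name): name is "side" or "top"; returns a dict with "image" (480x640x3 uint8, red, green, blue), "range_z" (480x640 float32, m along the optical axis (not along the pixel's ray), 0 where there is no reading), "camera_matrix" (3x3 intrinsics, pixels), "eye" and "rotation" of the camera in the world. Camera axes: x right, y up, looking along -z (the intrinsics and any distortion apply to the point x, -y, -z); pixel columns grow to the right and rows downward; lengths in m; the calibration is good to about 2 mm. A picture is of the moment at which its call begins.
- manip.finish_job(): hands the job in; it is judged then, once.
Trained networks look in the newest picture that a camera, given by its name, has taken for a name from the list of things; names that differ only in an ending like _2 or _b are one class to them, and where a whole thing is asked for, a point or a joint stands for the part that bears it (a point fixed in the world has none). Each returns a list of dicts, best first, with "p" (0 to 1); they miss things now and then, are a little off and sometimes report something else, mostly with a low value. They report only what shows in the picture. A call takes as long as a camera call.
- models.regions_of(camera, label): "mask" (480x640 bool, what is visible of it).
- models.landmark_of(camera, label): "location" ([x, y, z] in m, in world coordinates, good to about 4 mm: a listed point, or the origin of a listed thing).
The state is a dict: "time": time; "joint_positions": joint angles; "dq": joint speeds; "effort": joint torques, N m; "position": TCP position; "orientation": TCP orientation; "wrist_force": force on the tool from outside, world axes, zero at the start; "ft_torque": the same for the moment, N m; "finger_gap": opening from 0.0 (shut) to 1.0 (fully open); "finger_force": force on a finger pad.
Only numpy, scipy, OpenCV 4.12 (cv2) and the standard library are available. Lean on these libraries where they do the work, as an engineer would, in place of code of your own. Each camera call takes 0.05 s, during which the arm holds its last target. There are 200 camera calls.

TASK

Air the sample drying cabinet: with the door still shut, turn the yellow catch a quarter turn so that it is clear of the door, then use the steel stay to draw the sprung door open and drop the stay's third hole from the door, the one ringed in red, fully down over the peg on the cabinet top so that the stay holds the door ajar. Let go, and leave the other things on the worktop where they are.

Things in the scene. Friction and masses are not known exactly. Their poses are not given: they have to be found in the camera images.
- cabinet: The sample drying cabinet, fixed to the worktop: 200 deep (x) x 220 wide (y) x 130 high mm, white base and top, clear walls, aluminium corner posts. Origin at the centre of its underside; its front, with the clear door, faces its own -x; y to its left seen from the robot. Its top surface is 130 above the worktop and the stay lies over it.
- door (a joint): Clear aluminium-framed door, 188 wide x 118 high x 10 thick (top edge 126 above the worktop), vertical hinge at the cabinet's left front corner; rad, 0 = shut, positive = right edge swung out towards the robot, limit 1.5. A weak spring shuts it (0.02 N m shut, 0.045 at 0.62 rad). The stay alone can draw it open. With hole 3 on the peg it stands at about 0.62 rad.
- door_hinge (a point): Point on the vertical door hinge axis, at the height of the stay (141 above the worktop).
- stay_pivot (a point): Pivot of the stay on the door's top edge, 110 from the hinge axis, in the middle of the strap's thickness (141 above the worktop); turns with the door about door_hinge.
- stay_swing (a joint): Swing of the stay about the vertical axis through stay_pivot, relative to the door, rad: 0 = at right angles to the door, pointing to its inner side, over the cabinet top; positive = anticlockwise from above (towards the hinge side). Limits -0.9 to 1.3. Turns easily.
- stay_lift (a joint): Lift of the stay about its cross axis through stay_pivot, rad: 0 = level, where it rests of its own accord, its underside 8 above the cabinet top; positive = knob end up, limit 0.8; it falls back when let go. To pass over the peg hole 3 must rise 16 mm, about 0.16 rad, plus some room.
- stay_knob (a point): Grip point on the axis of the black upright knob at the stay's free end: knob diameter 20, from 3 to 35 above the strap's middle plane; point 160 from stay_pivot along the strap, 26 above its middle plane (167 above the worktop when level). The 24 wide, 6 thick strap runs under the knob, ends 12 beyond it; upper face at 144 when level. The knob can turn and tilt in the fingers. Stay 70 g.
- hole_1 (a point): Centre of the stay's hole nearest the door, at the strap's underside, 60 from stay_pivot. All holes: diameter 13, right through the steel strap.
- hole_2 (a point): Second hole, 83 from stay_pivot, underside of the strap.
- hole_3 (a point): Third hole from the door, with a red ring round it: 106 from stay_pivot, underside of the strap. This is the one to use.
- hole_4 (a point): Fourth hole, nearest the knob, 129 from stay_pivot, underside of the strap.
- peg (a point): Upright round-tipped steel peg on the cabinet top: diameter 8, tip 24 above the cabinet top. This point is on its axis, 138 above the worktop, where the underside of the level strap lies when seated (the peg then stands 16 above that). In the cabinet's frame it lies 35 behind the front and 10 left of the middle.
- catch (a joint): Yellow turn catch at the cabinet's right front corner, vertical axis, rad: 0 = its bar points left across the door's front and keeps it shut; positive = anticlockwise from above; at about 1.57 the bar points straight out to the front and the door is free. Limits -0.05 to 1.65. Stays where it is left (friction 0.1 N m).
- catch_grip (a point): Grip point in the upright yellow fin of the catch: fin 10 thick, 28 long (along the bar), top 160 above the worktop; point 152 above it, 4 from the catch's axis towards the bar's tip, moving with it. Bar 12 wide, 52 long, top 126 above the worktop, from 8 behind the axis to 44 beyond it. Cabinet top (130) and door lie just beside: keep fingertips above 133.
- timer: Bystander: white timer with coloured keys, 62x68x20 mm, on the worktop; origin at the centre of its underside.
- marker: Bystander: white marker pen with a black cap, 11x124x11 mm, on the worktop; origin at the centre of its underside.
- dish_spare: Bystander: clear round petri dish, diameter 62, 16 high mm, on the worktop; origin at the centre of its underside.
- rack_box: Bystander: blue rack box with a clear lid, 120x154x60 mm, on the worktop; origin at the centre of its underside.
- wash_bottle: Bystander: clear bottle with a blue cap, diameter 69, 144 high mm, on the worktop; origin at the centre of its underside.
- tape: Bystander: roll of red tape, diameter 66, 19 high mm, on the worktop; origin at the centre of its underside.

How it is judged:
On the way, in this order (a step that is already met when the one before it is completed fails the run):
1. the catch is turned clear of the door while the door is still shut (value of joint catch above 1.2 rad and value of joint door below 0.12 rad), for 0.1 s.
2. the stay is lifted and the door drawn open (value of joint door above 0.3 rad and value of joint stay_lift above 0.05 rad), for 0.1 s.
At the end, for the whole second after the job is handed in: The catch is turned at least 1.2 rad, the red-ringed third hole is centred on the peg within 5 mm with the stay level (lift under 0.04 rad), and the door rests open between 0.5 and 0.8 rad (value of joint catch above 1.2 rad and horizontal distance between hole_3 and peg below 0.005 m and value of joint stay_lift below 0.04 rad and value of joint door between 0.5 and 0.8 rad and velocity of joint door between -0.05 and 0.05 rad/s); the robot touches nothing.
It fails at once if one of the six loose bystanders is pushed more than 40 mm away (distance of any of timer, marker, dish_spare, rack_box, wash_bottle, tape from where it was at the start of the episode above 0.04 m).
It also fails if it takes over 61 s, if anything falls off the work surface, if the arm or the gripper's body presses on something with over 40 N, if the wrist force passes 120 N, or if a joint passes its speed limit or range.

## Working session

There is one attempt and no reset: what is moved stays moved. The work goes in short steps, Python scripts to look and compute and a tool call to move; the robot and the scene stay as the last step left them, time stands still between calls to the robot, and variables do not carry over. Pictures are saved under pics/ and viewed, at most 10 in all, crops included, and the job is handed in when it is done.

Besides the shell and the picture viewer there is one more tool, called as name([rows], argument=value, ...), one row to a line, values as JSON. arm_command: Moves the arm, as the interface text tells. Its arguments: {"type":"object","properties":{"series":{"type":"array"},"newtons":{"type":"number"}},"required":["series"]}

```bash
mkdir -p pics; python3 - <<'E'
from workcell import manip, read_camera, models
import cv2, numpy as np
for c in ["top","side"]:
    r=read_camera(c); cv2.imwrite(f"pics/{c}0.png",r["image"][:,:,::-1])
    print(c,r["eye"],np.round(r["rotation"],3).tolist(),r["camera_matrix"].tolist())
    for l in ["cabinet","door_hinge","stay_pivot","stay_knob","hole_3","peg","catch_grip","wash_bottle","rack_box"]:
        print(l,[(np.round(d["location"],4).tolist(),round(d["p"],2)) for d in models.landmark_of(c,l)[:4]])
s=manip.observe(); print({k:np.round(v,3).tolist() for k,v in s.items()})
E
```

```text
top [ 0.37139718 -0.00600265  1.53805753] [-0.04, 0.032, 0.714, -0.698] [[488.29092048665825, 0.0, 323.0680347712291], [0.0, 488.29092048665825, 244.42036903808446], [0.0, 0.0, 1.0]]
cabinet []
door_hinge [([0.4742, 0.1038, 0.1422], 0.72)]
stay_pivot [([0.4708, -0.0047, 0.1439], 0.95)]
stay_knob [([0.626, -0.0513, 0.1613], 0.91)]
hole_3 [([0.5313, -0.0265, 0.1384], 0.86), ([0.5723, -0.0391, 0.1402], 0.75), ([0.6021, -0.0455, 0.1372], 0.62), ([0.557, -0.0311, 0.1394], 0.58)]
peg [([0.5109, 0.0172, 0.1389], 0.96), ([0.536, -0.0259, 0.138], 0.36)]
catch_grip [([0.4731, -0.1028, 0.1532], 0.45)]
wash_bottle [([0.5134, 0.0171, 0.1404], 0.6)]
rack_box [([0.4855, 0.4913, -0.0018], 0.97)]
side [-0.0317694   1.21175728  1.02356335] [-0.096, 0.462, 0.864, -0.177] [[605.7136167314192, 0.0, 315.840921299795], [0.0, 605.7136167314192, 240.08038331594219], [0.0, 0.0, 1.0]]
cabinet [([0.578, 0.0113, -0.0029], 0.85)]
door_hinge [([0.4684, 0.1091, 0.1375], 0.79)]
stay_pivot [([0.3284, 0.4414, 0.0017], 0.7), ([0.4779, -0.0064, 0.1435], 0.68)]
stay_knob [([0.6264, -0.0535, 0.1679], 0.82)]
hole_3 [([0.5982, -0.044, 0.1398], 0.96), ([0.5737, -0.0373, 0.1378], 0.86), ([0.5331, -0.0261, 0.14], 0.79), ([0.5552, -0.0292, 0.1384], 0.76)]
peg [([0.5117, 0.0149, 0.1381], 0.73)]
catch_grip [([0.469, -0.1064, 0.1513], 0.42)]
wash_bottle [([0.6934, -0.3785, -0.0005], 0.86)]
rack_box [([0.4818, 0.4927, 0.0038], 0.97)]
{'time': 1.0, 'joint_positions': [1.27, 0.467, -0.012, 1.603, 0.006, 1.071, -0.056], 'dq': [0.0, 0.001, 0.0, 0.001, 0.001, -0.0, 0.001], 'effort': [-0.0, -53.224, 0.022, -25.164, 0.011, 0.001, 0.0], 'position': [0.166, -0.629, 0.231], 'orientation': [0.992, 0.129, -0.0, 0.0], 'wrist_force': [0.233, -0.965, -0.36], 'ft_torque': [-0.039, 0.007, 0.047], 'finger_force': 0.0, 'finger_gap': 1.001}
```

View pics/top0.png

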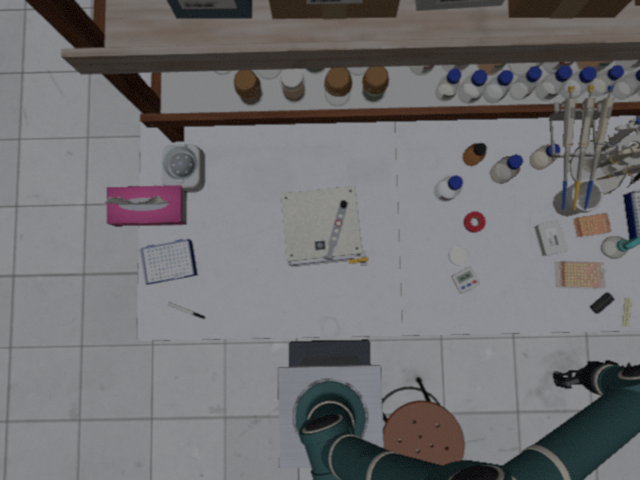

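View pics/side0.png

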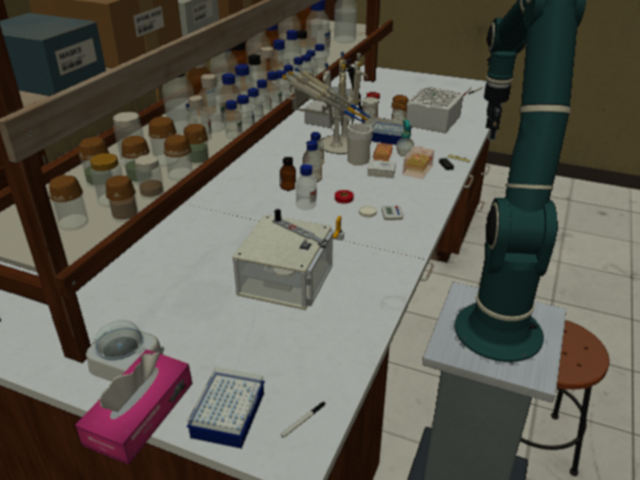

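The top view shows the cabinet at about (325,225), with the knob at (343,204) and the yellow catch at (357,260). Next I'll fit the cabinet pose precisely.

```bash
cat > h.py <<'E'
from workcell import manip, read_camera, models
import cv2, numpy as np
from scipy.spatial.transform import Rotation as R
def cloud(r):
    K=r["camera_matrix"]; z=r["range_z"]; v,u=np.mgrid[:480,:640]
    q=np.array(r["rotation"]); M=R.from_quat(q).as_matrix() if q.size==4 else q
    p=np.stack([(u-K[0,2])/K[0,0]*z,-(v-K[1,2])/K[1,1]*z,-z],-1)
    P=p@M.T+r["eye"]; P[z==0]=np.nan
    return P
def lm(c,l,k=3):
    return [(np.round(d["location"],4).tolist(),round(d["p"],2)) for d in models.landmark_of(c,l)[:k]]
def togo(xyz,x_yaw_deg=None):
    """shift in tool axes (mm) and turn about tool z (deg) to a world TCP target, from the present pose, tool down"""
    s=manip.observe(); M=R.from_quat(s["orientation"])
    d=M.inv().apply(np.array(xyz)-s["position"])*1000
    t=None
    if x_yaw_deg is not None:
        c,n=np.cos(np.radians(x_yaw_deg)),np.sin(np.radians(x_yaw_deg))
        T=R.from_matrix(np.array([[c,n,0],[n,-c,0],[0,0,-1]]))
        t=np.degrees((M.inv()*T).as_rotvec())
    print("t",s["time"],"pos",np.round(s["position"],4),"dp",np.round(d,1),"twist",None if t is None else np.round(t,1),"xyaw",np.round(np.degrees(np.arctan2(M.as_matrix()[1,0],M.as_matrix()[0,0])),1))
E
python3 - <<'E'
from h import *
for c in ["top","side"]:
    r=read_camera(c); P=cloud(r); x,y,z=np.moveaxis(P,-1,0); im=r["image"].astype(int)
    m=(abs(z-.13)<.005)&(x>.4)&(x<.75)&(abs(y)<.17)
    pts=(P[m][:,:2]*1000).astype(np.float32); (cx,cy),wh,a=cv2.minAreaRect(pts); print(c,"top rect",cx,cy,wh,a,"z",np.median(z[m]))
    ye=(im[...,0]>120)&(im[...,1]>80)&(im[...,2]<.5*im[...,0])&(x>.4)&(x<.56)&(y<-.03)&(y>-.17)
    f=ye&(z>.145); print("yellow",ye.sum(),np.nanmedian(P[f],0) if f.any() else None,f.sum(),"all",np.nanmean(P[ye],0))
    k=(z>.17)&(z<.185)&(abs(x-.626)<.04)&(abs(y+.05)<.04); print("knob top",k.sum(),np.nanmean(P[k],0))
    for l in ["door_hinge","stay_pivot","stay_knob","peg","catch_grip"]: print(l,lm(c,l))
togo([.47,-.105,.18],-90+180)
E
```

```text
top top rect 565.565185546875 8.316696166992188 (226.69509887695312, 226.7028350830078) 4.960533142089844 z 0.12909869913264105
yellow 41 [ 0.46790069 -0.10338927  0.16025125] 20 all [ 0.46655462 -0.08970769  0.1420077 ]
knob top 32 [ 0.62634037 -0.05336676  0.17543075]
door_hinge [([0.4737, 0.1045, 0.1416], 0.81)]
stay_pivot [([0.4728, -0.0024, 0.1409], 0.95)]
stay_knob [([0.6263, -0.0493, 0.1624], 0.67)]
peg [([0.5119, 0.0145, 0.1389], 0.69)]
catch_grip [([0.4725, -0.1027, 0.1512], 0.62)]
side top rect 566.56201171875 12.438949584960938 (227.927978515625, 231.2397003173828) 5.228416919708252 z 0.12952108539167417
yellow 36 [ 0.46765349 -0.09841573  0.16078461] 14 all [ 0.46694781 -0.0856457   0.13893864]
knob top 30 [ 0.62719314 -0.04821628  0.17376528]
door_hinge [([0.4693, 0.1099, 0.1386], 0.89)]
stay_pivot [([0.478, -0.0072, 0.1417], 0.93)]
stay_knob [([0.6233, -0.0548, 0.1674], 0.69)]
peg [([0.5111, 0.0186, 0.1391], 0.74), ([0.5326, -0.0253, 0.1391], 0.42)]
catch_grip [([0.5743, -0.0404, 0.1376], 0.63), ([0.4705, -0.105, 0.154], 0.43)]
t 1.6 pos [ 0.1657 -0.6285  0.2313] dp [ 427.7 -428.7   51.3] twist [  0.    0.  -75.2] xyaw 14.8
```

The manual's scale: shifts go in shares of 1000 mm and turns go in shares of 90 degrees. Converting my numbers, -430 mm is -0.43, 427 mm is 0.427, -79 degrees is -0.8778.

arm_command([
  {"dp":[0.02,-0.02,0],"twist":[0,0,-0.0444],"fingers":1},
  {"dp":[0.055,-0.055,0],"twist":[0,0,-0.1222],"fingers":1},
  {"dp":[0.095,-0.095,0],"twist":[0,0,-0.2111],"fingers":1},
  {"dp":[0.135,-0.135,0.005],"twist":[0,0,-0.3],"fingers":1},
  {"dp":[0.175,-0.175,0.01],"twist":[0,0,-0.3889],"fingers":1},
  {"dp":[0.215,-0.215,0.015],"twist":[0,0,-0.4778],"fingers":1},
  {"dp":[0.255,-0.255,0.02],"twist":[0,0,-0.5667],"fingers":1},
  {"dp":[0.295,-0.296,0.025],"twist":[0,0,-0.6556],"fingers":1},
  {"dp":[0.335,-0.337,0.03],"twist":[0,0,-0.7444],"fingers":1},
  {"dp":[0.375,-0.377,0.035],"twist":[0,0,-0.8111],"fingers":1},
  {"dp":[0.41,-0.412,0.04],"twist":[0,0,-0.8556],"fingers":1},
  {"dp":[0.427,-0.43,0.041],"twist":[0,0,-0.8778],"fingers":1},
  {"dp":[0.427,-0.43,0.041],"twist":[0,0,-0.8778],"fingers":1},
  {"dp":[0.427,-0.43,0.041],"twist":[0,0,-0.8778],"fingers":1},
])

```text
time: 3.35
position: [0.4686, -0.1049, 0.1902]
orientation: [0.684, 0.729, -0.0, 0.0]
wrist_force: [-0.5, 0.5, 0.3]
finger_gap: 0.999
finger_force: 0.0
```

```bash
python3 - <<'E'
from h import *
togo([.469,-.104,.137],94)
print(np.round(manip.observe()["joint_positions"],2))
for c in ["top","side"]:
    r=read_camera(c); print(c,lm(c,"catch_grip"))
    if c=="side":
        cv2.imwrite("pics/s1.png",cv2.resize(r["image"][150:310,210:430,::-1],None,fx=3.6,fy=3.6))
E
```

```text
t 3.35 pos [ 0.4686 -0.1049  0.1902] dp [ 0.9  0.5 53.2] twist [-0.   0.  -0.3] xyaw 93.7
[ 0.63  0.29 -0.55  2.02  0.2   0.88  0.03]
top []
side [([0.4716, -0.1012, 0.1512], 0.57), ([0.4834, -0.4119, -0.0011], 0.39)]
```

View pics/s1.png

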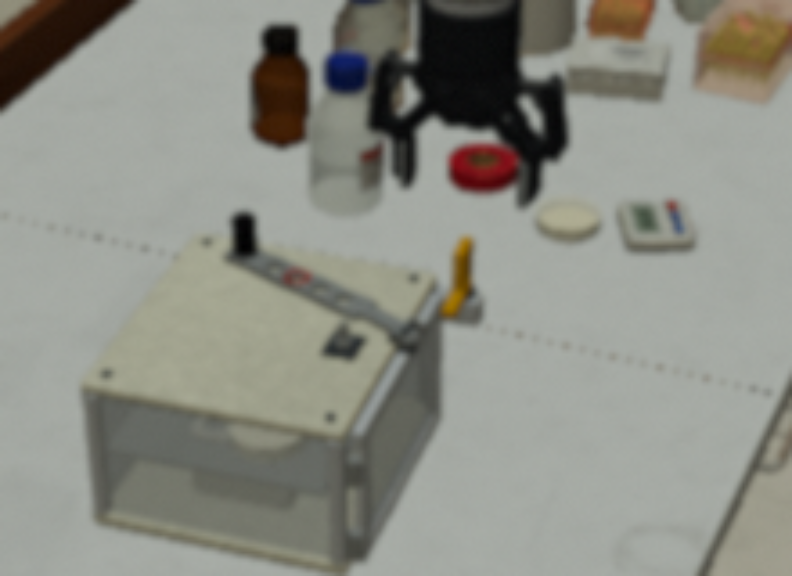

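The open fingers at (403,170) and (527,190) straddle the yellow fin at (462,265). I'll descend and grip.

Converted, 53 mm is 0.053, 45 mm is 0.045.

arm_command([
  {"dp":[0.001,0.001,0.015],"twist":[0,0,0],"fingers":1},
  {"dp":[0.001,0.001,0.03],"twist":[0,0,0],"fingers":1},
  {"dp":[0.001,0.001,0.045],"twist":[0,0,0],"fingers":1},
  {"dp":[0.001,0.001,0.053],"twist":[0,0,0],"fingers":1},
  {"dp":[0.001,0.001,0.053],"twist":[0,0,0],"fingers":0.5},
  {"dp":[0.001,0.001,0.053],"twist":[0,0,0],"fingers":0},
  {"dp":[0.001,0.001,0.053],"twist":[0,0,0],"fingers":0},
  {"dp":[0.001,0.001,0.053],"twist":[0,0,0],"fingers":0},
  {"dp":[0.001,0.001,0.053],"twist":[0,0,0],"fingers":0},
  {"dp":[0.001,0.001,0.053],"twist":[0,0,0],"fingers":0},
], newtons=40)

```text
time: 4.8
position: [0.4694, -0.1029, 0.1377]
orientation: [0.683, 0.73, -0.001, -0.0]
wrist_force: [-3.1, -0.9, 6.2]
finger_gap: 0.101
finger_force: 41.5
```

Converted, -4 mm is -0.004, -3.1 mm is -0.0031, -90 degrees is -1.

arm_command([
  {"dp":[0,-0.0004,0],"twist":[0,0,-0.0556],"fingers":0},
  {"dp":[-0.0001,-0.001,0],"twist":[0,0,-0.1444],"fingers":0},
  {"dp":[-0.0003,-0.0015,0],"twist":[0,0,-0.2444],"fingers":0},
  {"dp":[-0.0006,-0.002,0],"twist":[0,0,-0.3444],"fingers":0},
  {"dp":[-0.001,-0.0026,0],"twist":[0,0,-0.4444],"fingers":0},
  {"dp":[-0.0015,-0.0031,0],"twist":[0,0,-0.5444],"fingers":0},
  {"dp":[-0.002,-0.0034,0],"twist":[0,0,-0.6444],"fingers":0},
  {"dp":[-0.0025,-0.0037,0],"twist":[0,0,-0.7444],"fingers":0},
  {"dp":[-0.003,-0.0039,0],"twist":[0,0,-0.8444],"fingers":0},
  {"dp":[-0.0037,-0.004,0],"twist":[0,0,-0.9333],"fingers":0},
  {"dp":[-0.004,-0.004,0],"twist":[0,0,-0.9889],"fingers":0},
  {"dp":[-0.004,-0.004,0],"twist":[0,0,-1],"fingers":0},
  {"dp":[-0.004,-0.004,0],"twist":[0,0,-1],"fingers":0},
])

```text
time: 6.42
position: [0.4648, -0.1081, 0.1377]
orientation: [-0.032, 0.999, -0.001, -0.002]
wrist_force: [-6.0, -1.7, 9.1]
finger_gap: 0.105
finger_force: 42.2
```

Converted, -90 mm is -0.09, -80 mm is -0.08.

arm_command([
  {"dp":[0,0,0],"twist":[0,0,0],"fingers":0.5},
  {"dp":[0,0,0],"twist":[0,0,0],"fingers":0.6},
  {"dp":[0,0,0],"twist":[0,0,0],"fingers":0.6},
  {"dp":[0,0,-0.02],"twist":[0,0,0],"fingers":0.6},
  {"dp":[0,0,-0.05],"twist":[0,0,0],"fingers":0.6},
  {"dp":[0,0,-0.08],"twist":[0,0,0],"fingers":0.6},
  {"dp":[0,0,-0.09],"twist":[0,0,0],"fingers":0.6},
  {"dp":[0,0,-0.09],"twist":[0,0,0],"fingers":0.6},
])

```text
time: 7.42
position: [0.4664, -0.1073, 0.2279]
orientation: [-0.033, 0.999, -0.001, 0.001]
wrist_force: [0.2, -0.5, 0.1]
finger_gap: 0.6
finger_force: 0.0
```

```bash
python3 - <<'E'
from h import *
for c in ["top","side"]:
    r=read_camera(c); P=cloud(r); x,y,z=np.moveaxis(P,-1,0); im=r["image"].astype(int)
    for l in ["door_hinge","stay_pivot","stay_knob","peg","hole_3","catch_grip"]: print(c,l,lm(c,l,4))
    ye=(im[...,0]>120)&(im[...,1]>80)&(im[...,2]<.5*im[...,0])&(x>.38)&(x<.56)&(y<-.03)&(y>-.17)
    if ye.any(): print("yellow x,y range",np.nanpercentile(P[ye],[2,98],axis=0).round(3).tolist())
    k=(z>.17)&(z<.185)&(abs(x-.626)<.04)&(abs(y+.05)<.04); print("knob top",k.sum(),np.nanmean(P[k],0))
    red=(im[...,0]>1.6*im[...,1])&(abs(x-.572)<.03)&(abs(y+.04)<.03)&(abs(z-.144)<.008); print("red",red.sum(),np.nanmean(P[red],0))
    if c=="side": cv2.imwrite("pics/s2.png",cv2.resize(r["image"][150:310,210:430,::-1],None,fx=3.6,fy=3.6))
togo([.626,-.051,.215],73+90)
E
```

```text
top door_hinge [([0.4711, 0.1078, 0.1413], 0.73)]
top stay_pivot [([0.471, -0.0056, 0.1414], 0.59)]
top stay_knob [([0.6259, -0.0544, 0.1638], 0.98), ([0.4086, -0.427, -0.0053], 0.56)]
top peg [([0.5143, 0.0169, 0.1389], 0.77), ([0.4734, -0.0015, 0.1441], 0.66)]
top hole_3 [([0.5568, -0.0293, 0.1401], 0.87), ([0.5749, -0.0376, 0.1406], 0.69), ([0.5979, -0.0432, 0.1414], 0.69), ([0.5323, -0.0249, 0.1372], 0.59)]
top catch_grip []
knob top 35 [ 0.62623593 -0.05315975  0.17440339]
red 0 [nan nan nan]
side door_hinge [([0.4762, -0.0057, 0.1438], 0.72), ([0.4691, 0.1125, 0.1393], 0.61)]
side stay_pivot [([0.4763, -0.0066, 0.1429], 0.61)]
side stay_knob [([0.5336, -0.0259, 0.1418], 0.66), ([0.6266, -0.0517, 0.1659], 0.64)]
side peg [([0.5112, 0.0181, 0.137], 0.67)]
side hole_3 [([0.596, -0.0448, 0.1423], 0.95), ([0.5327, -0.0272, 0.1409], 0.92), ([0.5571, -0.0296, 0.1378], 0.62), ([0.5777, -0.0342, 0.1373], 0.61)]
side catch_grip [([0.4636, -0.1095, 0.1548], 0.66), ([0.6913, -0.3775, -0.0001], 0.33)]
yellow x,y range [[0.427, -0.113, 0.121], [0.475, -0.1, 0.162]]
knob top 26 [ 0.62672037 -0.04759456  0.17478779]
red 2 [ 0.58218438 -0.03221669  0.14366697]
t 8.125 pos [ 0.4662 -0.1071  0.2272] dp [-163.2   45.4   12.2] twist [ 0.  -0.  20.8] xyaw -176.2<stdin>:8: RuntimeWarning: Mean of empty slice
```

View pics/s2.png

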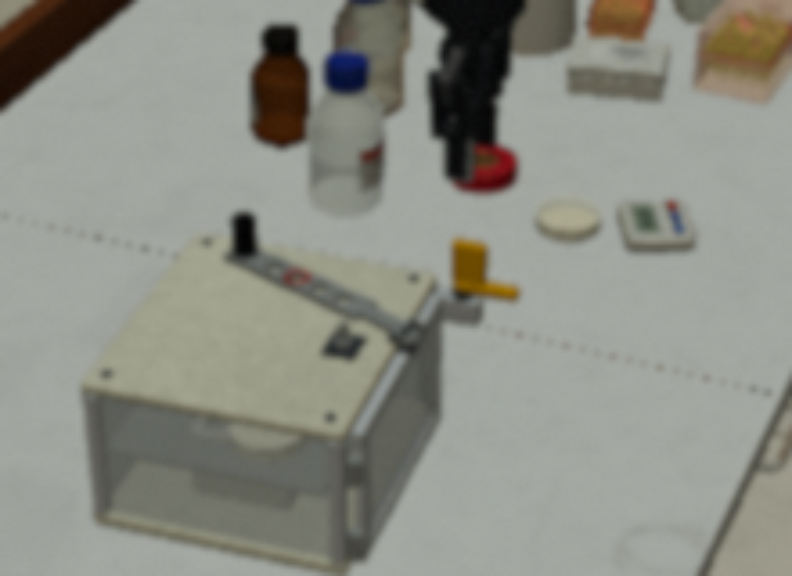

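The catch bar now points to the front, at (490,292). Now for the knob.

Converted, -163 mm is -0.163, -155 mm is -0.155, 21 degrees is 0.2333.

arm_command([
  {"dp":[-0.015,0.005,0],"twist":[0,0,0.0333],"fingers":0.6},
  {"dp":[-0.05,0.015,0],"twist":[0,0,0.0889],"fingers":0.6},
  {"dp":[-0.09,0.025,0],"twist":[0,0,0.1444],"fingers":0.6},
  {"dp":[-0.13,0.035,0.005],"twist":[0,0,0.2],"fingers":0.6},
  {"dp":[-0.155,0.043,0.012],"twist":[0,0,0.2278],"fingers":0.6},
  {"dp":[-0.163,0.045,0.02],"twist":[0,0,0.2333],"fingers":0.6},
  {"dp":[-0.163,0.045,0.03],"twist":[0,0,0.2333],"fingers":0.6},
  {"dp":[-0.163,0.045,0.045],"twist":[0,0,0.2333],"fingers":0.6},
  {"dp":[-0.163,0.045,0.06],"twist":[0,0,0.2333],"fingers":0.6},
  {"dp":[-0.163,0.045,0.072],"twist":[0,0,0.2333],"fingers":0.6},
  {"dp":[-0.163,0.045,0.078],"twist":[0,0,0.2333],"fingers":0.6},
  {"dp":[-0.163,0.045,0.078],"twist":[0,0,0.2333],"fingers":0.6},
  {"dp":[-0.163,0.045,0.078],"twist":[0,0,0.2333],"fingers":0},
  {"dp":[-0.163,0.045,0.078],"twist":[0,0,0.2333],"fingers":0},
  {"dp":[-0.163,0.045,0.078],"twist":[0,0,0.2333],"fingers":0},
  {"dp":[-0.163,0.045,0.078],"twist":[0,0,0.2333],"fingers":0},
  {"dp":[-0.163,0.045,0.078],"twist":[0,0,0.2333],"fingers":0},
], newtons=30)

```text
time: 10.25
position: [0.626, -0.0515, 0.1494]
orientation: [0.15, 0.989, -0.0, 0.0]
wrist_force: [0.3, -0.1, 1.2]
finger_gap: 0.22
finger_force: 30.1
```

```bash
cat > plan.py <<'E'
from h import *
from scipy.optimize import least_squares
H=np.array([.4713,.1075]); Pm=np.array([.4743,-.0055]); peg=np.array([.5118,.0167]); C=np.array([.4690-.0,-.108]); K0=np.array([.626,-.0515])
# unknown: hinge xy, yaw, stay heading, with knob (grasp), pivot, peg measured
def piv(h,y,d): return h+.110*np.array([np.sin(y-d),-np.cos(y-d)])
u=lambda a: np.array([np.cos(a),np.sin(a)])
f=lambda v:np.r_[(v[:2]-H)/4e-3,(piv(v[:2],v[2],0)-Pm)/3e-3,(piv(v[:2],v[2],0)+.16*u(v[3])-K0)/1.5e-3]
v=least_squares(f,[*H,.05,-.3]).x
h,yaw,hd0=v[:2],v[2],v[3]
def knob(d,hd,l):
    p=piv(h,yaw,d)+u(hd)*(.16*np.cos(l)-.026*np.sin(l)); return np.r_[p,.141+.16*np.sin(l)+.026*np.cos(l)]
def solve(k): return least_squares(lambda q:(knob(*q)-k)*100,[.3,-.1,.1]).x
fin=least_squares(lambda q:(piv(h,yaw,q[0])+.106*u(q[1])-peg)*100,[.6,0]).x
E
python3 - <<'E'
from plan import *
print("hinge",h,"yaw",yaw,"hd0",hd0,"final door,heading",fin,"knob0",knob(0,hd0,0))
s=manip.observe(); M=R.from_quat(s["orientation"]); k0=knob(0,hd0,0)
n=12
for i,(d,hd,l) in enumerate([(0,hd0,.1),(0,hd0,.2),(0,hd0,.28)]+[(fin[0]*t,hd0+(fin[1]-hd0)*t,.28) for t in np.linspace(0,1,n+1)[1:]]+[(*fin,.2),(*fin,.1),(*fin,0)]):
    k=knob(d,hd,l); print(np.round(M.inv().apply(k-k0)*1000,1), "twist",round(-np.degrees(hd-hd0),1),"knob",k.round(4),"d",round(d,2))
E
```

```text
hinge [0.47133275 0.10574529] yaw 0.018664841670417032 hd0 -0.3003309060845062 final door,heading [ 0.65684106 -0.00655759] knob0 [ 0.62622395 -0.05156936  0.167     ]
[  3.4  -0.  -15.8] twist -0.0 knob [ 0.623  -0.0506  0.1828] d 0
[  8.3  -0.  -31.3] twist -0.0 knob [ 0.6182 -0.0491  0.1983] d 0
[ 13.4  -0.  -43.2] twist -0.0 knob [ 0.6134 -0.0476  0.2102] d 0
[ 19.2   1.8 -43.2] twist -1.4 knob [ 0.6084 -0.0441  0.2102] d 0.05
[ 25.2   4.  -43.2] twist -2.8 knob [ 0.6033 -0.0403  0.2102] d 0.11
[ 31.3   6.5 -43.2] twist -4.2 knob [ 0.5982 -0.0361  0.2102] d 0.16
[ 37.6   9.3 -43.2] twist -5.6 knob [ 0.593  -0.0315  0.2102] d 0.22
[ 44.   12.4 -43.2] twist -7.0 knob [ 0.5879 -0.0266  0.2102] d 0.27
[ 50.5  15.9 -43.2] twist -8.4 knob [ 0.5827 -0.0214  0.2102] d 0.33
[ 57.1  19.6 -43.2] twist -9.8 knob [ 0.5775 -0.0159  0.2102] d 0.38
[ 63.8  23.7 -43.2] twist -11.2 knob [ 0.5723 -0.01    0.2102] d 0.44
[ 70.5  28.1 -43.2] twist -12.6 knob [ 0.5672 -0.0038  0.2102] d 0.49
[ 77.2  32.8 -43.2] twist -14.0 knob [0.5622 0.0026 0.2102] d 0.55
[ 83.9  37.8 -43.2] twist -15.4 knob [0.5572 0.0094 0.2102] d 0.6
[ 90.7  43.1 -43.2] twist -16.8 knob [0.5524 0.0164 0.2102] d 0.66
[ 85.8  44.5 -31.3] twist -16.8 knob [0.5574 0.0164 0.1983] d 0.66
[ 81.1  46.  -15.9] twist -16.8 knob [0.5624 0.0164 0.1828] d 0.66
[77.8 47.  -0. ] twist -16.8 knob [0.5658 0.0163 0.167 ] d 0.66
```

Converted, -43 mm is -0.043, 3.4 mm is 0.0034.

arm_command([
  {"dp":[0.001,0,-0.005],"twist":[0,0,0],"fingers":0},
  {"dp":[0.0034,0,-0.016],"twist":[0,0,0],"fingers":0},
  {"dp":[0.008,0,-0.031],"twist":[0,0,0],"fingers":0},
  {"dp":[0.013,0,-0.043],"twist":[0,0,0],"fingers":0},
  {"dp":[0.013,0,-0.043],"twist":[0,0,0],"fingers":0},
])

```text
time: 10.88
position: [0.6138, -0.0474, 0.1939]
orientation: [0.15, 0.989, -0.0, 0.001]
wrist_force: [1.1, -0.4, -1.0]
finger_gap: 0.219
finger_force: 30.0
```

```bash
python3 - <<'E'
from plan import *
s=manip.observe(); print(s["finger_gap"],s["finger_force"],s["position"],s["wrist_force"])
r=read_camera("side"); cv2.imwrite("pics/s3.png",cv2.resize(r["image"][150:310,210:430,::-1],None,fx=3.6,fy=3.6))
E
```

```text
0.2186667469581521 30.003326581791043 [ 0.61375878 -0.04736392  0.19390499] [ 1.1490291  -0.4188831  -1.04996553]
```

View pics/s3.png

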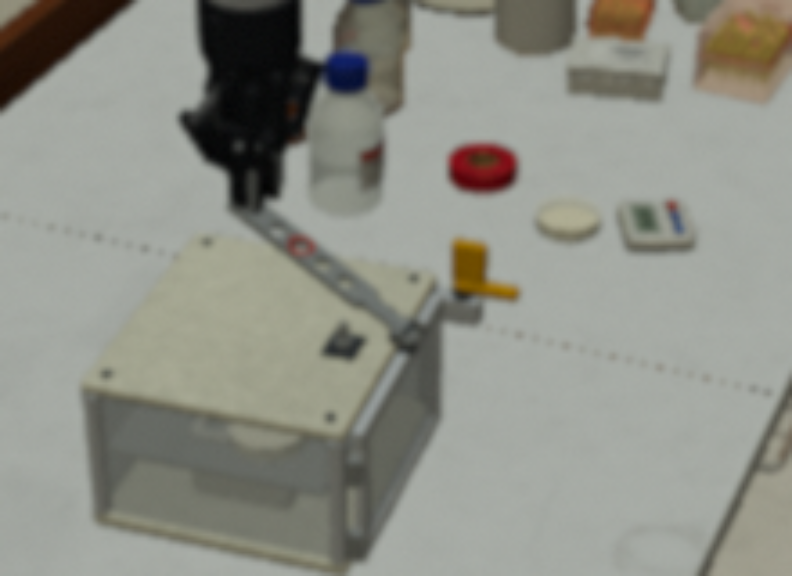

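The stay is lifted in the grip, with the red ring now at (300,247). Next I'll draw the door open.

Converted, 77 mm is 0.077, 70.5 mm is 0.0705, -17 degrees is -0.1889.

arm_command([
  {"dp":[0.006,0.002,0],"twist":[0,0,-0.0156],"fingers":0},
  {"dp":[0.012,0.004,0],"twist":[0,0,-0.0311],"fingers":0},
  {"dp":[0.018,0.0065,0],"twist":[0,0,-0.0467],"fingers":0},
  {"dp":[0.024,0.0093,0],"twist":[0,0,-0.0622],"fingers":0},
  {"dp":[0.0306,0.0124,0],"twist":[0,0,-0.0778],"fingers":0},
  {"dp":[0.037,0.016,0],"twist":[0,0,-0.0933],"fingers":0},
  {"dp":[0.0437,0.0196,0],"twist":[0,0,-0.1089],"fingers":0},
  {"dp":[0.0504,0.0237,0],"twist":[0,0,-0.1244],"fingers":0},
  {"dp":[0.057,0.028,0],"twist":[0,0,-0.14],"fingers":0},
  {"dp":[0.064,0.0328,0],"twist":[0,0,-0.1556],"fingers":0},
  {"dp":[0.0705,0.0378,0],"twist":[0,0,-0.1711],"fingers":0},
  {"dp":[0.077,0.043,0],"twist":[0,0,-0.1889],"fingers":0},
  {"dp":[0.077,0.043,0],"twist":[0,0,-0.1889],"fingers":0},
  {"dp":[0.077,0.043,0],"twist":[0,0,-0.1889],"fingers":0},
])

```text
time: 12.68
position: [0.5528, 0.0161, 0.1923]
orientation: [0.002, 1.0, -0.0, 0.0]
wrist_force: [0.9, 0.1, -0.8]
finger_gap: 0.219
finger_force: 30.0
```

```bash
python3 - <<'E'
from plan import *
s=manip.observe(); print(s["finger_gap"],s["finger_force"],s["position"],s["wrist_force"])
for c in ["top","side"]:
    r=read_camera(c)
    for l in ["stay_pivot","stay_knob","hole_3","peg"]: print(c,l,lm(c,l,4))
cv2.imwrite("pics/s4.png",cv2.resize(r["image"][150:310,210:430,::-1],None,fx=3.6,fy=3.6))
k=np.r_[s["position"][:2],s["position"][2]+.0176]; q=solve(k); d,hd,l=q
print("door,hd,lift",q,"pivot",piv(h,yaw,d),"hole3",piv(h,yaw,d)+u(hd)*(.106*np.cos(l)),"z",.138+.106*np.sin(l))
E
```

```text
0.21942583173863156 30.03654175903648 [0.55282138 0.01607402 0.1922506 ] [ 0.87966031  0.0729007  -0.84346365]
top stay_pivot [([0.4052, 0.017, 0.1448], 0.89)]
top stay_knob [([0.4893, 0.0166, 0.1602], 0.57)]
top hole_3 [([0.5075, 0.0147, 0.1657], 0.74), ([0.4675, 0.0152, 0.156], 0.72), ([0.4041, 0.0179, 0.1412], 0.7), ([0.4931, 0.0162, 0.1574], 0.67)]
top peg [([0.5123, 0.0165, 0.1363], 0.89)]
side stay_pivot [([0.4082, 0.0145, 0.1469], 0.8)]
side stay_knob [([0.5509, 0.0142, 0.2095], 0.78)]
side hole_3 [([0.5316, 0.0175, 0.1755], 0.98), ([0.5086, 0.0145, 0.1642], 0.76), ([0.4677, 0.0115, 0.1533], 0.71)]
side peg [([0.5124, 0.0187, 0.137], 0.65)]
door,hd,lift [ 0.65375172 -0.00762567  0.27758811] pivot [0.40607553 0.01719308] hole3 [0.5080148 0.0164157] z 0.16704790956404525
```

View pics/s4.png

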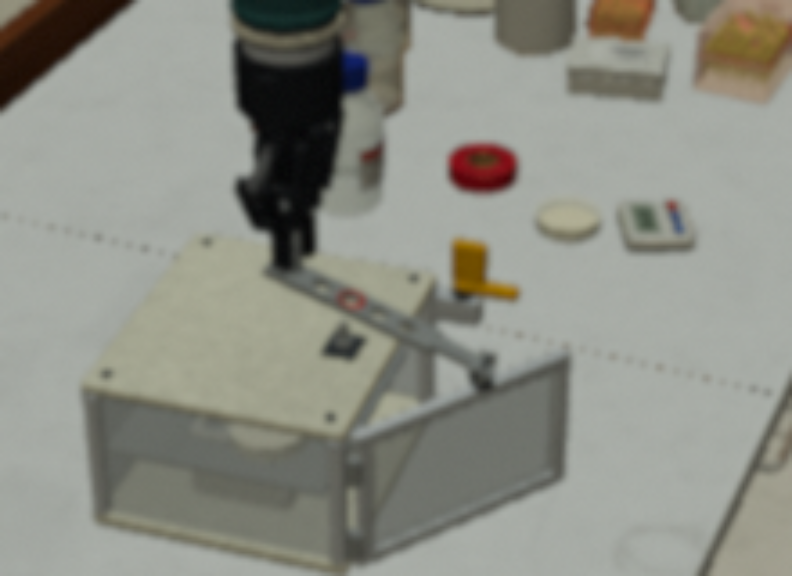

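Converted, 13 mm is 0.013, 9 mm is 0.009.

arm_command([
  {"dp":[-0.003,0.0005,0.004],"twist":[0,0,0],"fingers":0},
  {"dp":[-0.005,0.001,0.009],"twist":[0,0,0],"fingers":0},
  {"dp":[-0.007,0.001,0.013],"twist":[0,0,0],"fingers":0},
  {"dp":[-0.007,0.001,0.013],"twist":[0,0,0],"fingers":0},
])

```text
time: 13.68
position: [0.5597, 0.0175, 0.1789]
orientation: [0.002, 1.0, 0.0, -0.0]
wrist_force: [-0.1, 0.1, 2.1]
finger_gap: 0.22
finger_force: 30.1
```

```bash
python3 - <<'E'
from plan import *
s=manip.observe(); print(s["finger_gap"],s["position"],s["wrist_force"])
ims=[]
for c in ["top","side"]:
    for _ in range(2):
        r=read_camera(c)
        for l in ["hole_3","peg"]: print(c,l,lm(c,l,4))
    P=cloud(r); M=R.from_quat(r["rotation"]).as_matrix() if np.size(r["rotation"])==4 else r["rotation"]
    def pix(p):
        q=M.T@(np.array(p)-r["eye"]); K=r["camera_matrix"]; return np.array([K[0,0]*q[0]/-q[2]+K[0,2],K[1,1]*-q[1]/-q[2]+K[1,2]])
    im=r["image"].astype(int); a=pix([.512,.017,.16]); print("model tip px",a)
    v,w=np.mgrid[:480,:640]; red=(im[...,0]>1.5*im[...,1])&(im[...,0]>70)&(np.hypot(w-a[0],v-a[1])<12); print("red centroid",w[red].mean(),v[red].mean(),red.sum(), "px/m x,y",(pix([.522,.017,.16])-a)/10,(pix([.512,.027,.16])-a)/10)
    x0,y0=a.round().astype(int)
    ims.append(cv2.resize(r["image"][y0-20:y0+20,x0-20:x0+20,::-1],(390,390),interpolation=cv2.INTER_CUBIC))
cv2.imwrite("pics/z5.png",np.hstack(ims))
k=np.r_[s["position"][:2],s["position"][2]+.0176]; d,hd,l=solve(k)
print("door,hd,lift",d,hd,l,"hole3",piv(h,yaw,d)+u(hd)*(.106*np.cos(l)),"z",.138+.106*np.sin(l))
E
```

```text
0.21991356288292785 [0.55965613 0.01746666 0.17888984] [-0.12480669  0.14644377  2.14831392]
top hole_3 [([0.4924, 0.0156, 0.151], 0.77), ([0.5095, 0.0138, 0.1603], 0.69), ([0.471, 0.0151, 0.1509], 0.57)]
top peg [([0.5124, 0.0181, 0.1385], 0.76), ([0.4705, 0.1065, 0.1405], 0.51)]
top hole_3 [([0.4946, 0.0157, 0.1536], 0.67), ([0.5115, 0.0139, 0.1601], 0.57), ([0.4684, 0.014, 0.1534], 0.55)]
top peg [([0.5163, 0.0174, 0.1407], 0.65), ([0.5131, 0.0133, 0.1592], 0.37), ([0.3323, 0.4419, 0.0027], 0.31)]
model tip px [320.03058757 244.41761475]
red centroid nan nan 0 px/m x,y [-0.00725379 -0.35030965] [-0.35230437  0.00789189]
side hole_3 [([0.4901, 0.0167, 0.1555], 0.84), ([0.5154, 0.0166, 0.1584], 0.71), ([0.4706, 0.011, 0.1519], 0.69), ([0.5357, 0.019, 0.1606], 0.62)]
side peg [([0.5133, 0.0146, 0.137], 0.82)]
side hole_3 [([0.5338, 0.0171, 0.1646], 0.96), ([0.5128, 0.0148, 0.1576], 0.94), ([0.4709, 0.0124, 0.1508], 0.89), ([0.4927, 0.0155, 0.1551], 0.84)]
side peg [([0.5111, 0.0167, 0.1396], 0.86), ([0.4082, -0.4245, 0.0016], 0.2)]
model tip px [305.70393109 236.71063409]
red centroid 304.8333333333333 235.5 6 px/m x,y [-0.35150199 -0.08238996] [-0.15760456  0.19616993]
door,hd,lift 0.6393711683211928 0.007897573197670954 0.18829439413773655 hole3 [0.51147886 0.01708617] z 0.15784147314388472<stdin>:12: RuntimeWarning: Mean of empty slice.
  ret = ret.dtype.type(ret / rcount)
```

View pics/z5.png

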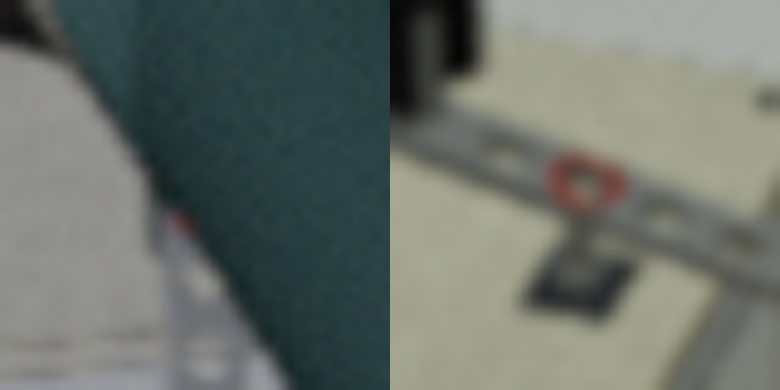

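In the side crop the peg rises into the red ring, with the ring at (587,182) and the peg base at (578,285). That looks aligned, so I'll lower it gently.

Converted, 11 mm is 0.011, 7 mm is 0.007.

arm_command([
  {"dp":[-0.001,0,0.003],"twist":[0,0,0],"fingers":0},
  {"dp":[-0.002,0,0.007],"twist":[0,0,0],"fingers":0},
  {"dp":[-0.003,0,0.011],"twist":[0,0,0],"fingers":0},
  {"dp":[-0.003,0,0.011],"twist":[0,0,0],"fingers":0},
])

```text
time: 14.78
position: [0.5625, 0.0173, 0.1678]
orientation: [0.002, 1.0, 0.0, -0.0]
wrist_force: [0.6, 0.1, 1.7]
finger_gap: 0.219
finger_force: 30.0
```

Converted, 10 mm is 0.01, 8 mm is 0.008.

arm_command([
  {"dp":[-0.001,0,0.004],"twist":[0,0,0],"fingers":0},
  {"dp":[-0.002,0,0.008],"twist":[0,0,0],"fingers":0},
  {"dp":[-0.002,0,0.01],"twist":[0,0,0],"fingers":0},
  {"dp":[-0.002,0,0.01],"twist":[0,0,0],"fingers":0},
])

```text
time: 15.28
position: [0.5645, 0.0173, 0.158]
orientation: [0.002, 1.0, 0.0, -0.0]
wrist_force: [0.2, -0.3, 0.9]
finger_gap: 0.217
finger_force: 30.0
```

```bash
python3 - <<'E'
from plan import *
s=manip.observe(); print(s["finger_gap"],s["position"],s["wrist_force"])
r=read_camera("side"); a=(306,239)
cv2.imwrite("pics/z6.png",cv2.resize(r["image"][a[1]-30:a[1]+30,a[0]-40:a[0]+40,::-1],(800,600),interpolation=cv2.INTER_CUBIC))
E
```

```text
0.2172054430218027 [0.56451747 0.01725389 0.15804087] [ 0.23761479 -0.33467309  0.89450641]
```

View pics/z6.png

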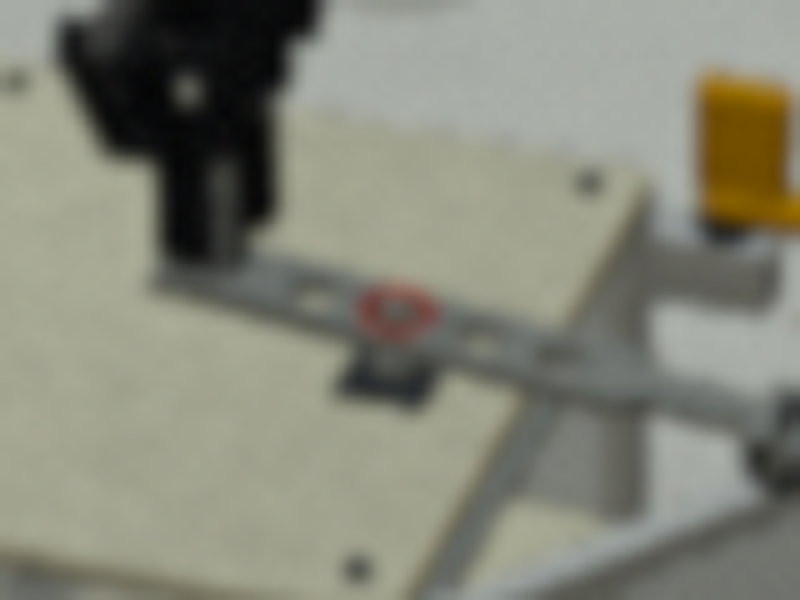

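The peg now shows inside the red ring at (397,310). I'll lower the last bit and release.

Converted, -100 mm is -0.1, 8.5 mm is 0.0085.

arm_command([
  {"dp":[-0.001,0,0.004],"twist":[0,0,0],"fingers":0},
  {"dp":[-0.0015,0,0.008],"twist":[0,0,0],"fingers":0},
  {"dp":[-0.0015,0,0.0085],"twist":[0,0,0],"fingers":0},
  {"dp":[-0.0015,0,0.0085],"twist":[0,0,0],"fingers":0.4},
  {"dp":[-0.0015,0,0.0085],"twist":[0,0,0],"fingers":0.6},
  {"dp":[-0.0015,0,0.0085],"twist":[0,0,0],"fingers":0.6},
  {"dp":[-0.0015,0,0.0085],"twist":[0,0,0],"fingers":0.6},
  {"dp":[-0.0015,0,-0.015],"twist":[0,0,0],"fingers":0.6},
  {"dp":[-0.0015,0,-0.045],"twist":[0,0,0],"fingers":0.6},
  {"dp":[-0.0015,0,-0.08],"twist":[0,0,0],"fingers":0.6},
  {"dp":[-0.0015,0,-0.1],"twist":[0,0,0],"fingers":0.6},
  {"dp":[-0.0015,0,-0.1],"twist":[0,0,0],"fingers":0.6},
])

```text
time: 16.82
position: [0.5668, 0.0172, 0.2593]
orientation: [0.002, 1.0, -0.0, 0.001]
wrist_force: [-0.3, -0.4, -0.3]
finger_gap: 0.598
finger_force: 0.0
```

```bash
python3 - <<'E'
from plan import *
s=manip.observe(); print(s["finger_gap"],s["position"],s["wrist_force"])
for c in ["top","side"]:
    r=read_camera(c)
    for l in ["hole_3","peg","stay_knob","stay_pivot"]: print(c,l,lm(c,l,4))
a=(306,239)
cv2.imwrite("pics/z7.png",cv2.resize(r["image"][a[1]-45:a[1]+45,a[0]-50:a[0]+70,::-1],(800,600),interpolation=cv2.INTER_CUBIC))
E
```

```text
0.5977460291143522 [0.56678477 0.01721641 0.25928096] [-0.31152771 -0.44248319 -0.26477817]
top hole_3 [([0.4943, 0.0163, 0.1393], 0.72), ([0.5128, 0.0156, 0.1398], 0.69), ([0.4723, 0.0145, 0.1398], 0.65), ([0.3293, 0.4445, 0.0008], 0.39)]
top peg [([0.5134, 0.014, 0.1371], 0.75)]
top stay_knob []
top stay_pivot [([0.4109, 0.0148, 0.1417], 0.68)]
side hole_3 [([0.4739, 0.009, 0.1399], 0.91), ([0.4907, 0.0162, 0.1416], 0.79), ([0.5134, 0.0196, 0.1383], 0.62), ([0.5414, 0.0191, 0.1408], 0.57)]
side peg [([0.5121, 0.0155, 0.136], 0.64)]
side stay_knob [([0.5709, 0.0192, 0.1707], 0.69)]
side stay_pivot [([0.4118, 0.0158, 0.1465], 0.61), ([0.6897, -0.3774, 0.0024], 0.27)]
```

View pics/z7.png

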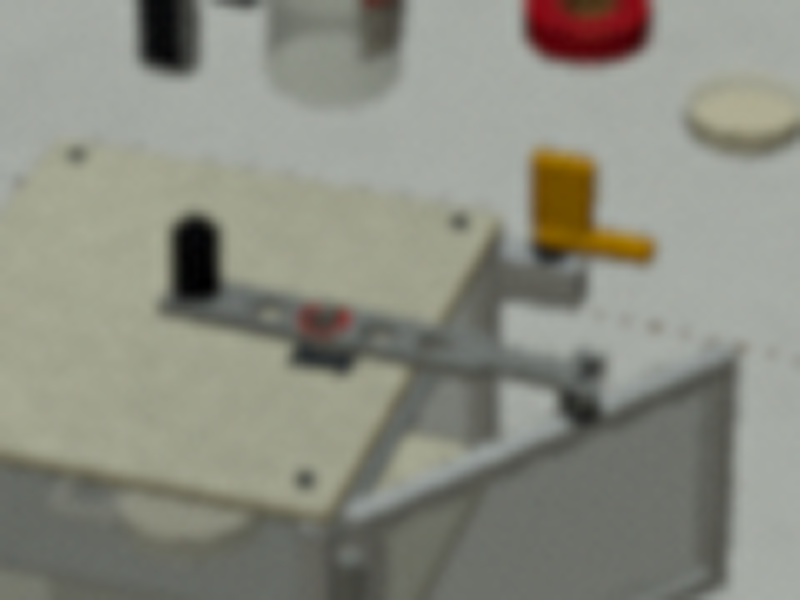

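The stay lies level with the peg standing through the red ring at (323,318). The door is held ajar, and the fingers are clear of the knob.

```bash
python3 -c "
from workcell import manip
print(manip.finish_job())"
```

```text
the job is handed in; nothing more can be done
None
```

The job is handed in (no verdict came back): the catch is turned clear, the stay's red-ringed third hole sits level over the peg with the door held ajar, the gripper is clear, and I touched none of the other things.

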